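# Log, then level the gauge stand and keep its foot pressed home

### The job

First press the green log button fully down and let it go, to record the stand as found, before the stand is moved or adjusted. Then grip the black levelling knob of the blue gauge stand, push it firmly down until the table's foot stands on its pad and the knob sinks a few millimetres into its own spring, and turn it, still pressed, until the spirit level's bubble lies between the two black lines. Finish holding: keep gripping and pressing the knob with the bubble centred, so that the lock nut can be tightened, and leave the loose things around it undisturbed.

Things in the scene. Friction and masses are not known exactly. Their poses are not given: they have to be found in the camera images.
- log_button_top (a point): centre of the top of the green push button (30 mm across) on a grey box 84 x 84 x 34 mm fixed to the worktop. The button goes straight down.
- log_button (a joint): how far the green button is pressed, m: 0 released, 0.006 fully down (about 5 N); it springs back when let go
- stand: blue base plate (130 x 300 x 12 mm, fixed to the worktop) of the gauge stand; origin at the middle of its underside; its y axis runs along its length from the knob end (-y) to the hinge end (+y), z up
- knob_center (a point): middle of the round black levelling knob (ribbed upright cylinder 44 mm across, 36 mm high), half-way up, on its axis. Its lower edge is 22 mm above the table's top; nothing on the stand is taller. Pushing it down first lowers the table end 9 to 13 mm until the foot stands on its pad; then the knob sinks up to 10 mm into its own spring (8.5 N at the start of that stroke, 13 N at its end).
- knob_dot (a point): white dot on the knob's top, 15 mm from its axis: shows how the knob is turned
- knob (a joint): how far the knob is pushed into its own spring, m: 0 free, 0.010 at its stop. More than 0.002 with the table no longer sinking means that the foot stands firmly on its pad.
- vial_center (a point): top of the green glass tube (18 mm across, 96 mm long, along the stand's y axis) of the spirit level on the table, half-way between its two black lines, which are 24 mm apart
- bubble (a joint): place of the centre of the white bubble (16 mm long) along the tube, m: 0 midway between the black lines, + towards the knob (knob end high), - towards the hinge (knob end low). It shows the foot's true setting only while the knob is pressed.
- tape_mid (a point): roll of yellow tape lying flat, 48 x 48 x 18 mm, point at its centre; leave alone
- dark_ring_mid (a point): dark setting ring lying flat, 72 x 72 x 18 mm, point at its centre; leave alone
- black_weight_mid (a point): black round knob-topped weight, 43 x 43 x 37 mm, point at its centre; leave alone
- screw: the levelling screw that carries the knob; origin on its axis at the free knob's underside, z up. The knob turns it. Clockwise seen from above lengthens the foot: with the foot on its pad, each radian raises the knob end 4.4 mm and moves the bubble 20 mm towards the knob; anticlockwise the reverse. As found the foot is 0.6 to 1.35 rad too short. It turns stiffly (0.12 N m) and stays where it is left.
- table: aluminium table of the stand (106 x 270 x 14 mm, top 44 mm above the worktop when level), hinged at the stand's +y end; origin on the hinge line, 220 mm from the knob's axis; y axis away from the knob. Springs lift its knob end (4 to 7 N at the gripped knob), at rest 7 mm above level. Under the knob the levelling screw goes through it; pushed down, its foot stands on a steel pad on the base.
- foot: steel foot, the lower end of the levelling screw under the table, 10 mm across; origin at its tip, z up
- pad: steel pad on the base plate under the foot, 28 mm across, 4 mm thick; origin at the middle of its underside, z up. The foot stands on it when its origin is 4 mm above the pad's.
Things that resemble listed ones, but are neither listed nor needed, are in the scene too. There is more than one size of the part that bears log_button_top; the job needs the larger.

How it is judged:
By the outcome, as a careful person would: the job done as asked, in the order asked, and still so for the second after the job is handed in, while the arm keeps its last pose, push and grip.
It also fails if it takes over 51 s, if anything falls off the work surface, if the arm or the gripper's body presses on something with over 40 N, if the wrist force passes 120 N, or if a joint passes its speed limit or range.

### The arm

A 6-joint arm with a two-finger parallel gripper is mounted at the origin on a cart in front of the work surface, level with it; the furniture and walls round the work are solid. World frame = base frame: x ahead of the robot, y to its left, z up, the work surface at z = 0. Lengths are in m, angles in rad, forces in N, time in s.
With the tool pointing down it reaches from about 0.225 to 0.875 m from the base axis. Payload 3.4 kg.
Tool frame: the origin (TCP) lies at the very end of the fingers, on their centre line; the grasp point (between the pads) lies 19 mm behind it (manip.grip_depth is the distance from the TCP to the grasp point, in m); z points along the fingers, y is the direction in which the jaws open and shut (so a half turn about z gives the same grasp; the last joint's range is limited). The gripper opens to 85 mm and grips with 20 to 120 N. Pads are 22 mm wide; open, the fingers measure 114 mm over their backs; the gripper's body (76 mm by 85 mm) begins 54 mm behind the grasp point. The pads swing forward as they close: fully open they stand 13 mm farther back than shut.
Start: joints at [-1.333, 0.276, 1.505, -0, 1.361, -0.121], TCP at [0.202, -0.538, 0.231] pointing down, gripper open.
Joint ranges: [-2.89, 2.89], [-0.75, 2.08], [0.22, 2.7], [-1.18, 4.32], [0.11, 2.71], [-2.7, 2.7]. Speed limits (rad/s): [2.57, 2.57, 3.14, 3.14, 3.14, 3.14].

### API

Orientations are given as a unit quaternion [w, x, y, z].
In Python, from rig import manip, cams, sign_off gives the robot as it stands. The module is installed in compiled form; this text tells all that it offers.
- The arm moves only by the shell command python3 -m creep 'ROWS' [FORCE]. ROWS is JSON, a list of rows, each a list of 7 numbers: the shift along the world's x, y, z in m, then the turn, a rotation vector about the world's x, y, z in rad, then the gripper command: -1 is shut, 1 is fully open, values between are in proportion. A call has 1 to 20 rows; each row shifts and turns the commanded pose from where the row before left it; what a row does not reach is not made up. A row lasts 1/8 s, in which the tool goes at most 62.5 mm and 10.7 degrees, less where a joint would pass 70% of its speed; a pose out of reach is approached as far as the arm can. A call with a gripper value outside its range is refused whole. The fingers move at their own pace and stop on an object; FORCE is the grip in N (left out, the last holds). Time passes only in rows, so rows that do not move let the fingers close. It gives the time, the measured TCP pose, the force and the opening at its end, in the units of the state.
- manip.get_state(): the state, without advancing time (a new reading comes with each control period).
- cams.get_image(name): name is "side" or "top" or "wrist"; returns the picture (480x640x3 uint8, blue, green, red); there is no depth.
- cams.calibration(name): a dict with "fx", "fy", "cx", "cy" (pixels), "rvec" (rotation vector, rad) and "tvec" (3), from world to camera coordinates, as OpenCV has them. Camera axes: x right, y down, z forward; pixel columns grow to the right and rows downward; lengths in m; the calibration is good to about 2 mm. A picture is of the moment at which its call begins: read the wrist's pose just before it. calibration takes no time and is no camera call; for the wrist camera it gives the pose at the moment of the call.
- sign_off(): hands the job in, once; it reports no verdict.
The state is a dict: "clock": time; "qpos": joint angles; "qd": joint speeds; "effort": joint torques, N m; "position": TCP position; "ee_rot": TCP orientation; "contact_force": force on the tool from outside, world axes, zero at the start; "moment": the same for the moment, N m; "width": finger opening in m.
Only numpy, scipy, OpenCV 4.12 (cv2) and the standard library are available. Lean on these libraries where they do the work, as an engineer would, in place of code of your own. Each camera call takes 0.05 s, during which the arm holds its last target.

## Working session

There is one attempt and no reset: what is moved stays moved. The work goes in short steps, Python scripts to look and compute and a shell command to move; the robot and the scene stay as the last step left them, time stands still between calls to the robot, and variables do not carry over. Pictures are saved under pics/ and viewed, and the job is handed in when it is done.

```bash
mkdir -p pics; cat > h.py <<'E'
import numpy as np,cv2
from rig import manip,cams
def P(c):
    R=cv2.Rodrigues(np.array(c["rvec"],float))[0];t=np.array(c["tvec"],float).ravel();return R,t
def ray(c,u,v):
    R,t=P(c);d=R.T@np.array([(u-c["cx"])/c["fx"],(v-c["cy"])/c["fy"],1]);return -R.T@t,d
def onz(c,u,v,z):
    o,d=ray(c,u,v);return o+d*(z-o[2])/d[2]
def proj(c,p):
    R,t=P(c);q=R@np.array(p,float)+t;return c["fx"]*q[0]/q[2]+c["cx"],c["fy"]*q[1]/q[2]+c["cy"]
def tri(a,b):
    A=[];B=[]
    for o,d in(a,b):
        d=d/np.linalg.norm(d);M=np.eye(3)-np.outer(d,d);A.append(M);B.append(M@o)
    return np.linalg.solve(sum(A),sum(B))
E
python3 - <<'E'
from h import *
s=manip.get_state();print(s)
for n in("side","top","wrist"):
    c=cams.calibration(n);print(n,c, ray(c,320,240));cv2.imwrite(f"pics/{n}0.png",cams.get_image(n))
E
```

```text
{'clock': 0.0, 'qpos': array([-1.33298242e+00,  2.76614725e-01,  1.50613817e+00,  7.62620556e-06,
        1.36070698e+00, -1.20968231e-01]), 'qd': array([ 0.00110472,  0.00131067,  0.00011652,  0.0009275 , -0.00092689,
        0.00065436]), 'effort': array([ 3.93081464e-04, -4.16770899e+01, -2.45806646e+01, -3.48990341e-05,
        1.13525291e-02,  4.17999416e-06]), 'position': array([ 0.20179061, -0.537861  ,  0.23042646]), 'ee_rot': array([-9.32235842e-04,  9.83952241e-01,  1.78429583e-01, -5.07910241e-05]), 'contact_force': array([ 0.32178146,  0.42164491, -0.67948779]), 'moment': array([ 0.04339674,  0.00029786, -0.02996597]), 'width': 0.08561857061632075}
side {'fx': 608.8181485946108, 'fy': 608.8181485946108, 'cx': 327.78741352477397, 'cy': 247.18311078029376, 'rvec': array([ 0.02623739,  2.79809983, -1.39193299]), 'tvec': array([0.53250878, 0.07650294, 1.71979954])} (array([0.56970628, 1.31319059, 1.09457479]), array([-0.00936388, -0.8047048 , -0.59385631]))
top {'fx': 583.1489673942158, 'fy': 583.1489673942158, 'cx': 308.8654353580085, 'cy': 240.43245759435965, 'rvec': array([ 2.17948533, -2.03640607,  0.21875924]), 'tvec': array([-0.05246126,  0.55747849,  1.59555028])} (array([ 0.2151809 , -0.03178551,  1.6769025 ]), array([ 0.21028495, -0.00857966, -0.97778922]))
wrist {'fx': 367.40545693501355, 'fy': 367.40545693501355, 'cx': 318.42954399211357, 'cy': 241.61608349345417, 'rvec': array([-2.34539081,  1.62575777,  0.27587802]), 'tvec': array([-0.57520661, -0.04374241,  0.38084673])} (array([ 0.28047299, -0.50947912,  0.37361237]), array([-0.30281584, -0.11722882, -0.94583169]))
```

View pics/top0.png

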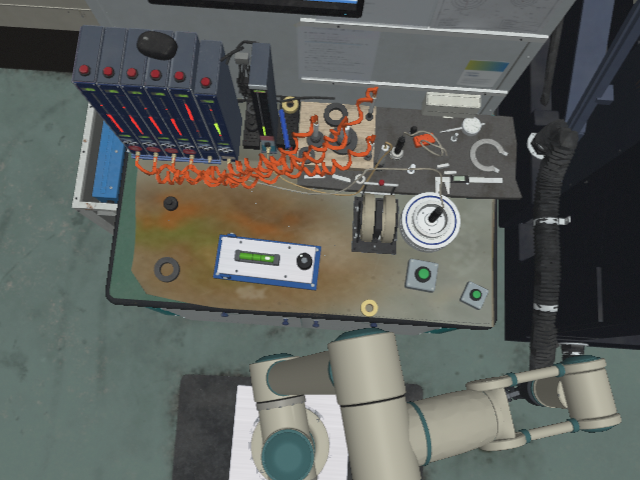

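View pics/side0.png

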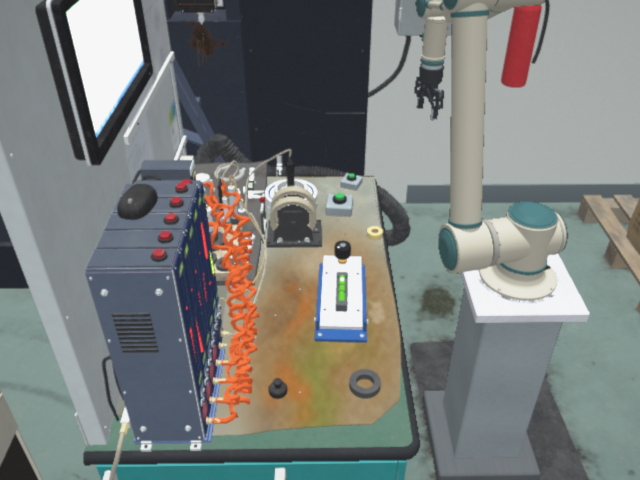

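View pics/wrist0.png

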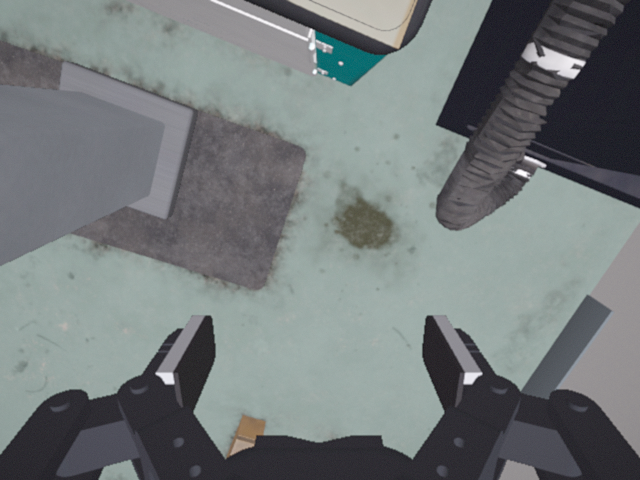

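Top view: two green buttons, at (423,274) on the larger grey box and at (475,295) on a smaller one. The stand is at (268,262) with its knob at (304,261), the tape at (370,307), the dark ring at (167,269) and the weight at (171,203). I'll measure next.

```bash
python3 - <<'E'
from h import *
T=cv2.imread("pics/top0.png");S=cv2.imread("pics/side0.png")
ct,cs=cams.calibration("top"),cams.calibration("side")
def blobs(I,lo,hi,amin,box):
    h=cv2.cvtColor(I,cv2.COLOR_BGR2HSV);m=cv2.inRange(h,lo,hi);z=np.zeros_like(m);x0,y0,x1,y1=box;z[y0:y1,x0:x1]=m[y0:y1,x0:x1]
    n,l,st,ce=cv2.connectedComponentsWithStats(z);return [(ce[i].round(1),st[i]) for i in range(1,n) if st[i,4]>=amin]
print("green top");G=blobs(T,(45,90,50),(85,255,255),20,(200,180,500,320))
for g in G:print(g)
print("green side");g2=blobs(S,(45,90,50),(85,255,255),20,(300,150,400,330))
for g in g2:print(g)
print("blackish top")
for g in blobs(T,(0,0,0),(180,255,50),40,(280,240,330,285)):print(g)
print("blackish side")
for g in blobs(S,(0,0,0),(180,255,50),40,(325,230,360,265)):print(g)
print("blue top")
h=cv2.cvtColor(T,cv2.COLOR_BGR2HSV);m=cv2.inRange(h,(100,120,60),(125,255,255));z=np.zeros_like(m);z[220:300,205:335]=m[220:300,205:335]
r=cv2.minAreaRect(cv2.findNonZero(z));print(r)
b=cv2.boxPoints(r)
for p in b:print(p,onz(ct,*p,0.012).round(4))
for q in ((423,274),(475,295)):print(onz(ct,*q,0.045))
print("tape",onz(ct,370,308,.009),"ring",onz(ct,167,269,.009),"wt",onz(ct,171,203,.018))
cv2.imwrite("pics/c1.png",np.hstack([cv2.resize(T[225:330,280:500],None,fx=2.3,fy=2.3,interpolation=2),cv2.resize(S[165:270,310:400],None,fx=2.3,fy=2.3,interpolation=2)]))
E
```

```text
green top
(array([255.4, 256.9]), array([239, 253,  35,   9, 200], dtype=int32))
(array([423.2, 273.3]), array([418, 268,  12,  11,  98], dtype=int32))
(array([476.3, 294.1]), array([472, 290,   9,   9,  58], dtype=int32))
green side
(array([351.4, 175.2]), array([348, 173,   7,   6,  33], dtype=int32))
(array([339.4, 196.4]), array([335, 193,  10,   8,  60], dtype=int32))
(array([341.2, 289. ]), array([338, 275,   8,  26, 150], dtype=int32))
blackish top
(array([303.9, 261. ]), array([297, 253,  15,  16, 108], dtype=int32))
blackish side
(array([342.4, 253.1]), array([336, 248,  14,  10, 105], dtype=int32))
blue top
((267.0596923828125, 260.90478515625), (102.70305633544922, 45.514225006103516), 6.869991779327393)
[213.35472 277.356  ] [0.4426 0.2529 0.012 ]
[218.799   232.16855] [0.5764 0.2506 0.012 ]
[320.76465 244.45358] [ 0.5601 -0.0495  0.012 ]
[315.32037 289.64102] [ 0.427  -0.0422  0.012 ]
[ 0.48785644 -0.34304803  0.045     ]
[ 0.43819117 -0.4904416   0.045     ]
tape [ 0.38547783 -0.20144754  0.009     ] ring [0.45812511 0.38955699 0.009     ] wt [0.65326302 0.39874874 0.018     ]
```

View pics/c1.png

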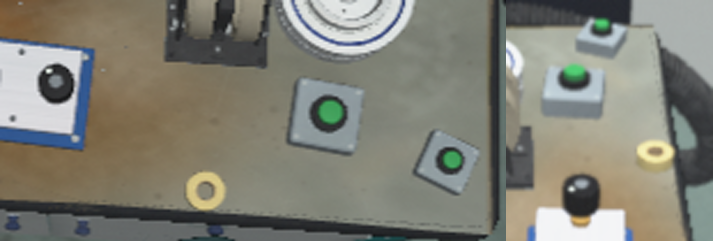

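The larger box at (423,274) in the top view, 84 mm class, is the one the job needs. The one at (476,294) is the small decoy. Next I'll triangulate the button and knob.

```bash
python3 - <<'E'
from h import *
T=cv2.imread("pics/top0.png");S=cv2.imread("pics/side0.png")
ct,cs=cams.calibration("top"),cams.calibration("side")
print("btn",tri(ray(ct,423.2,273.3),ray(cs,339.4,196.4)))
print("small",tri(ray(ct,476.3,294.1),ray(cs,351.4,175.2)))
print("vial",tri(ray(ct,255.4,256.9),ray(cs,341.2,289)))
print("knob",tri(ray(ct,304.2,261),ray(cs,342.6,250)))
for z in(.09,.109):print(onz(ct,304.2,261,z))
print(proj(cs,onz(ct,423.2,273.3,.034)),proj(cs,onz(ct,423.2,273.3,.05)))
a=cv2.resize(T[225:300,205:330],None,fx=5,fy=5,interpolation=2);b=cv2.resize(S[235:345,310:375],None,fx=3.4,fy=3.4,interpolation=2)
cv2.imwrite("pics/c2a.png",a);cv2.imwrite("pics/c2b.png",b)
E
```

```text
btn [ 0.48887697 -0.34321155  0.04586704]
small [ 0.44169871 -0.49704628  0.03381635]
vial [0.50124986 0.13186791 0.0657456 ]
knob [ 0.49375338 -0.00569762  0.08710468]
[ 0.49429951 -0.00593692  0.09      ]
[ 0.49095762 -0.00624641  0.109     ]
(np.float64(338.1511841189564), np.float64(199.04850952329318)) (np.float64(339.1115860546055), np.float64(195.34028478560379))
```

View pics/c2a.png

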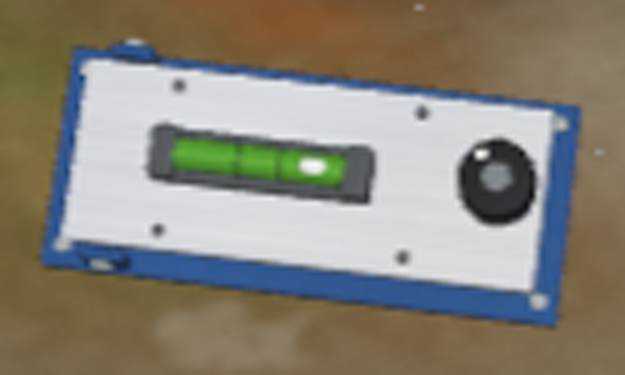

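View pics/c2b.png

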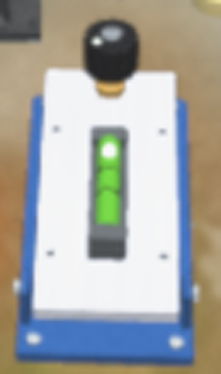

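The button triangulates to (0.489,-0.343,0.046), a plausible height for a 34 mm box, and the small one sits lower. I'll go above it, turning the tool on the way so the camera faces away from the console.

```bash
python3 -m creep '[[0.024,0.01625,-0.010,0,0,0.18,-1],[0.024,0.01625,-0.010,0,0,0.18,-1],[0.024,0.01625,-0.010,0,0,0.18,-1],[0.024,0.01625,-0.010,0,0,0.18,-1],[0.024,0.01625,-0.010,0,0,0.18,-1],[0.024,0.01625,-0.010,0,0,0.18,-1],[0.024,0.01625,-0.010,0,0,0.18,-1],[0.024,0.01625,-0.010,0,0,0.18,-1],[0.024,0.01625,-0.010,0,0,0.18,-1],[0.024,0.01625,-0.010,0,0,0.18,-1],[0.024,0.01625,-0.010,0,0,0.18,-1],[0.024,0.01625,-0.010,0,0,0.18,-1],[0,0,0,0,0,0,-1],[0,0,0,0,0,0,-1]]'
python3 - <<'E'
from h import *
s=manip.get_state();print(s["position"],s["ee_rot"],s["qpos"],s["width"])
c=cams.calibration("wrist");I=cams.get_image("wrist");cv2.imwrite("pics/w1.png",I)
print(proj(c,(.489,-.343,.046)))
E
```

```text
clock: 1.9
position: [0.4894, -0.3436, 0.1112]
ee_rot: [-0.0, 0.307, 0.952, -0.0]
contact_force: [-0.5, -0.3, -0.1]
width: -0.0002
[ 0.489421   -0.3436232   0.11120848] [-3.96336226e-04  3.06973745e-01  9.51717889e-01 -1.49715665e-04] [-7.28084939e-01  3.97983879e-01  1.63426489e+00 -6.63477605e-04
  1.10994799e+00 -1.67456275e+00] -0.00020160177532087232
(np.float64(321.57003045081524), np.float64(259.5351946768194))
```

View pics/w1.png

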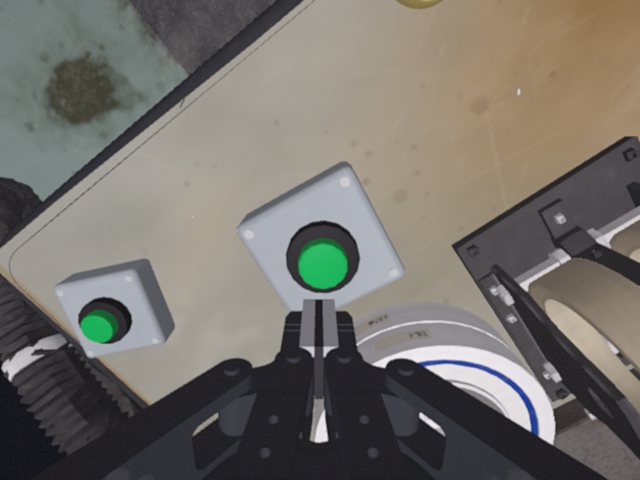

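The wrist view shows the green button at (323,263), against a prediction of (321.6,259.5). That agrees to about 2 mm. Descending.

```bash
python3 -m creep '[[0,0,-0.02,0,0,0,-1],[0,0,-0.02,0,0,0,-1],[0,0,-0.014,0,0,0,-1],[0,0,-0.006,0,0,0,-1],[0,0,0,0,0,0,-1]]'
python3 -m creep '[[0,0,-0.004,0,0,0,-1],[0,0,0,0,0,0,-1]]'; python3 -m creep '[[0,0,-0.002,0,0,0,-1],[0,0,0,0,0,0,-1]]'
```

```text
clock: 2.58
position: [0.4892, -0.3439, 0.0517]
ee_rot: [-0.0, 0.306, 0.952, -0.0]
contact_force: [-3.3, -0.8, 4.3]
width: -0.0002
clock: 2.82
position: [0.4898, -0.344, 0.0499]
ee_rot: [0.001, 0.306, 0.952, -0.001]
contact_force: [-5.1, 1.5, 13.5]
width: 0.0001
clock: 3.08
position: [0.4898, -0.344, 0.0497]
ee_rot: [0.001, 0.306, 0.952, -0.001]
contact_force: [-7.5, 3.2, 23.6]
width: 0.0001
```

```bash
python3 - <<'E'
from h import *
I=cams.get_image("wrist");S=cams.get_image("side");cv2.imwrite("pics/w2.png",np.hstack([I[150:450,170:470],cv2.resize(S[150:220,310:380],(300,300),interpolation=2)]))
E
```

```text
(no output)
```

View pics/w2.png

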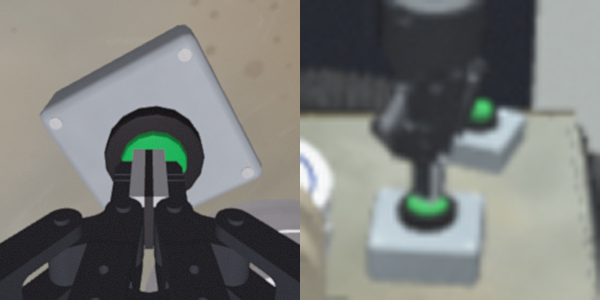

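The fingertips are on the green cap, with cap visible all around and level with its collar. I'll let go in steps, reading the force to confirm the full 6 mm stroke.

```bash
python3 -m creep '[[0,0,0.006,0,0,0,-1],[0,0,0,0,0,0,-1]]' | sed -n 2,4p; for i in 1 ; do python3 -m creep '[[0,0,0.002,0,0,0,-1],[0,0,0,0,0,0,-1]]'| sed -n 2,4p; python3 -m creep '[[0,0,0.002,0,0,0,-1],[0,0,0,0,0,0,-1]]'| sed -n 2,4p;python3 -m creep '[[0,0,0.002,0,0,0,-1],[0,0,0,0,0,0,-1]]'| sed -n 2,4p; done
```

```text
position: [0.4906, -0.344, 0.0526]
ee_rot: [0.001, 0.306, 0.952, -0.001]
contact_force: [-1.3, -0.7, 3.4]
position: [0.4906, -0.344, 0.0534]
ee_rot: [0.001, 0.306, 0.952, -0.0]
contact_force: [-0.3, -1.1, 2.3]
position: [0.4903, -0.3434, 0.0552]
ee_rot: [0.0, 0.306, 0.952, 0.0]
contact_force: [0.5, -0.8, 2.6]
position: [0.4894, -0.3426, 0.0569]
ee_rot: [-0.001, 0.306, 0.952, 0.001]
contact_force: [-0.4, -0.1, -0.5]
```

The force vanishes between 0.0552 and 0.0569, and the stop was at 0.0497. That is the full 6 mm stroke, and the button is now released. Next I go over the knob, opening the gripper.

```bash
python3 -m creep '[[0,0,0.045,0,0,0,-1],[0,0,0.045,0,0,0,-1],[0,0,0.045,0,0,0,1],[-0.005,0.05,0,0,0,0,1],[-0.005,0.056,0,0,0,0,1],[0,0.056,0,0,0,0,1],[0,0.058,0,0,0,0,1],[0.005,0.058,0,0,0,0,1],[0.007,0.058,0,0,0,0,1],[0,0,0,0,0,0,1],[0,0,0,0,0,0,1]]'
python3 - <<'E'
from h import *
s=manip.get_state();print(s["position"],s["qpos"])
c=cams.calibration("wrist");I=cams.get_image("wrist");cv2.imwrite("pics/w3.png",I)
import pickle;pickle.dump(c,open("c3.pkl","wb"))
print(proj(c,(.492,-.006,.109)),proj(c,(.492,-.006,.073)))
E
```

```text
clock: 5.55
position: [0.4914, -0.0075, 0.192]
ee_rot: [-0.0, 0.306, 0.952, -0.0]
contact_force: [-0.1, -1.0, -0.4]
width: 0.0851
[ 0.49142906 -0.00746001  0.19203211] [-1.56377891e-01  1.77972583e-01  1.73986338e+00 -6.80022311e-04
  1.22468090e+00 -1.10527529e+00]
(np.float64(323.34156769043676), np.float64(249.89022920782799)) (np.float64(322.8218269762608), np.float64(233.07918294242336))
```

View pics/w3.png

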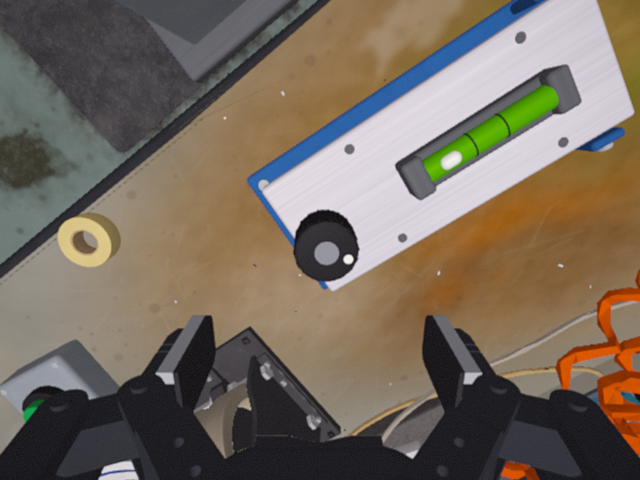

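The wrist view shows the knob's top disc centre at about (326,252) and its white dot at (348,259). The bubble is at (452,159), and the lines are at (470,145) and (503,124).

```bash
python3 - <<'E'
from h import *
import pickle;c=pickle.load(open("c3.pkl","rb"));ct=cams.calibration("top")
I=cv2.imread("pics/w3.png");g=cv2.cvtColor(I,cv2.COLOR_BGR2HSV)
m=cv2.inRange(g,(0,0,0),(180,255,70));z=np.zeros_like(m);z[195:300,280:375]=m[195:300,280:375]
n,l,st,ce=cv2.connectedComponentsWithStats(z)
for i in range(1,n):
    if st[i,4]>100:print(ce[i],st[i])
print("disc/dot")
m=cv2.inRange(g,(0,0,80),(180,90,255));z=np.zeros_like(m);z[235:275,305:356]=m[235:275,305:356]
n,l,st,ce=cv2.connectedComponentsWithStats(z)
for i in range(1,n):
    if st[i,4]>10:print(ce[i],st[i])
for h in(.105,.109,.113):print(h,onz(c,326.5,252.5,h).round(4),onz(c,348,259,h).round(4),onz(ct,304.2,260.5,h).round(4))
print(tri(ray(c,326.5,252.5),ray(ct,304.2,260.5)))
E
```

```text
[324.24261961 244.05802511] [ 294  210   65   71 2947]
disc/dot
[326.26868687 252.83434343] [314 241  26  25 495]
[348.02061856 258.90721649] [343 254  11  11  97]
[352.015625 270.359375] [345 262  11  13  64]
0.105 [ 0.496  -0.0062  0.105 ] [0.5083 0.0029 0.105 ] [ 0.493  -0.0061  0.105 ]
0.109 [ 0.4947 -0.0054  0.109 ] [0.5068 0.0036 0.109 ] [ 0.4923 -0.0062  0.109 ]
0.113 [ 0.4934 -0.0046  0.113 ] [0.5053 0.0042 0.113 ] [ 0.4916 -0.0062  0.113 ]
[ 0.49296779 -0.00553651  0.11116709]
```

The knob's axis is at about (0.4935,-0.0055) with its top at z≈0.110. The dot is 15.1 mm from that axis, which agrees with the description. Descend with TCP to 0.074 and close.

```bash
python3 -m creep '[[0.001,0.001,-0.03,0,0,0,1],[0.001,0.001,-0.03,0,0,0,1],[0,0,-0.03,0,0,0,1],[0,0,-0.018,0,0,0,1],[0,0,-0.010,0,0,0,1],[0,0,0,0,0,0,1]]'
python3 - <<'E'
from h import *
c=cams.calibration("wrist");I=cams.get_image("wrist");cv2.imwrite("pics/w4.png",I)
E
```

```text
clock: 6.35
position: [0.4936, -0.0064, 0.0739]
ee_rot: [-0.001, 0.307, 0.952, -0.0]
contact_force: [-0.7, -0.2, -0.2]
width: 0.0857
```

View pics/w4.png

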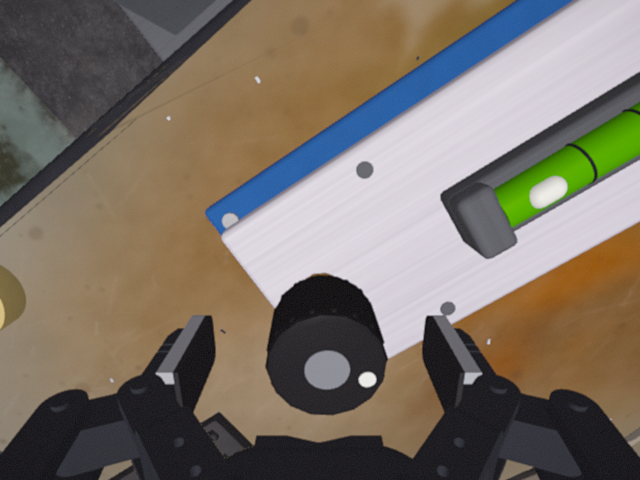

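The knob's top centre at x≈327 px lies about 8 px (3 mm) right of the jaw midline. I'll correct for that, then close.

```bash
python3 -m creep '[[0.0018,0.0024,0,0,0,0,1],[0,0,0,0,0,0,0],[0,0,0,0,0,0,-1],[0,0,0,0,0,0,-1],[0,0,0,0,0,0,-1],[0,0,0,0,0,0,-1],[0,0,0,0,0,0,-1],[0,0,0,0,0,0,-1]]' 60
python3 - <<'E'
from h import *
print(manip.get_state()["moment"])
c=cams.calibration("wrist");I=cams.get_image("wrist");cv2.imwrite("pics/w5.png",I)
E
```

```text
clock: 7.4
position: [0.4949, -0.0043, 0.0747]
ee_rot: [-0.0, 0.306, 0.952, -0.001]
contact_force: [-2.4, -5.2, 4.9]
width: 0.0427
[-0.76392524  0.48225668  0.09065122]
```

View pics/w5.png

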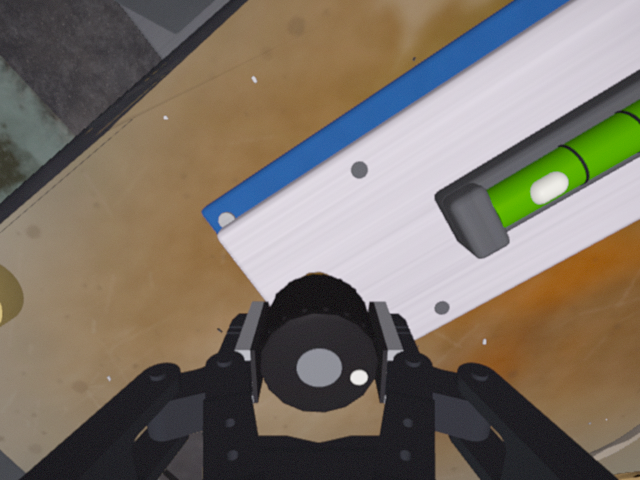

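The jaws have closed on the knob with width 42.7 mm, and it is centred in the view. Pressing down in steps.

```bash
python3 -m creep '[[0,0,-0.004,0,0,0,-1],[0,0,-0.004,0,0,0,-1],[0,0,0,0,0,0,-1]]' | sed -n '2p;4,5p'; for i in 1 ;do python3 -m creep '[[0,0,-0.003,0,0,0,-1],[0,0,0,0,0,0,-1]]' | sed -n '2p;4,5p';python3 -m creep '[[0,0,-0.003,0,0,0,-1],[0,0,0,0,0,0,-1]]' | sed -n '2p;4,5p';done
```

```text
position: [0.495, -0.0054, 0.0671]
contact_force: [-4.8, -9.1, 9.2]
width: 0.0429
position: [0.4951, -0.0056, 0.0642]
contact_force: [-4.8, -10.2, 8.9]
width: 0.0428
position: [0.495, -0.0056, 0.0614]
contact_force: [-4.3, -10.7, 10.2]
width: 0.0425
```

```bash
python3 -m creep '[[-0.001,-0.0015,0,0,0,0,-1],[0,0,0,0,0,0,-1]]' | sed -n '2,5p'
python3 -m creep '[[0,0,-0.002,0,0,0,-1],[0,0,0,0,0,0,-1]]' | sed -n '2p;4,5p'
python3 - <<'E'
from h import *
print(manip.get_state()["moment"])
c=cams.calibration("wrist");I=cams.get_image("wrist");S=cams.get_image("side");cv2.imwrite("pics/w6.png",I);cv2.imwrite("pics/s6.png",cv2.resize(S[220:350,290:420],(600,600),interpolation=2))
E
```

```text
position: [0.495, -0.0057, 0.0617]
ee_rot: [0.001, 0.306, 0.952, -0.001]
contact_force: [-3.0, -4.9, 9.7]
width: 0.0424
position: [0.495, -0.0057, 0.0597]
contact_force: [-2.9, -5.6, 10.9]
width: 0.043
[-0.21467847  0.39069573  0.08401819]
```

View pics/w6.png

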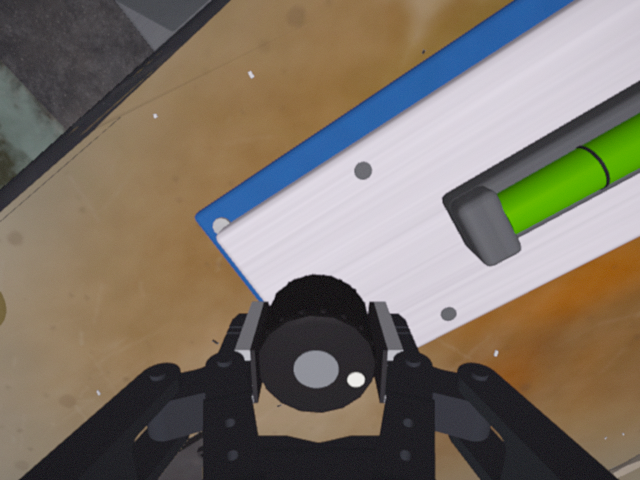

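View pics/s6.png

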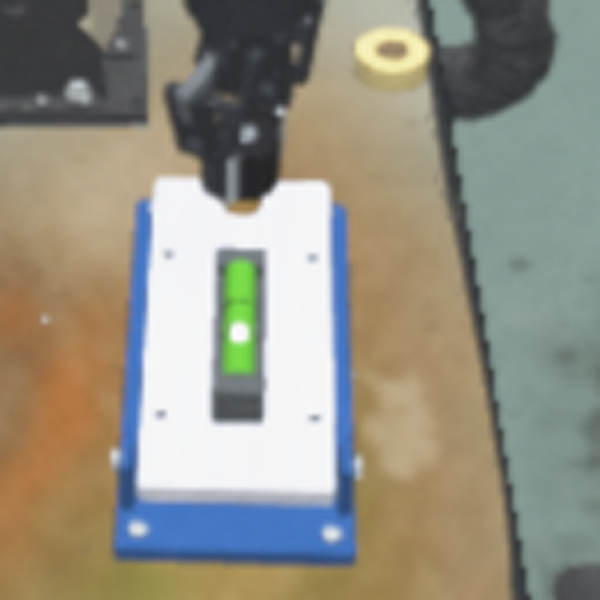

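The side view shows the bubble (240,330 in the crop) on the far, hinge-side line, so the foot is short, as expected. The force slope of 0.45 N/mm means the knob spring is being compressed, about 5 mm. I'll turn clockwise 0.6 rad, rising 4.4 mm/rad.

```bash
python3 -m creep '[[0,0,0.0006,0,0,-0.12,-1],[0,0,0.0006,0,0,-0.12,-1],[0,0,0.0005,0,0,-0.12,-1],[0,0,0.0005,0,0,-0.12,-1],[0,0,0.0005,0,0,-0.12,-1],[0,0,0,0,0,0,-1],[0,0,0,0,0,0,-1]]'
python3 - <<'E'
from h import *
print(manip.get_state()["moment"])
c=cams.calibration("wrist");I=cams.get_image("wrist");S=cams.get_image("side");cv2.imwrite("pics/w7.png",I);cv2.imwrite("pics/s7.png",cv2.resize(S[220:350,290:420],(600,600),interpolation=2))
E
```

```text
clock: 9.8
position: [0.4956, -0.0053, 0.0627]
ee_rot: [0.001, 0.574, 0.819, 0.0]
contact_force: [-2.6, -4.9, 11.0]
width: 0.0432
[-0.180925    0.1621127  -0.13616983]
```

View pics/w7.png

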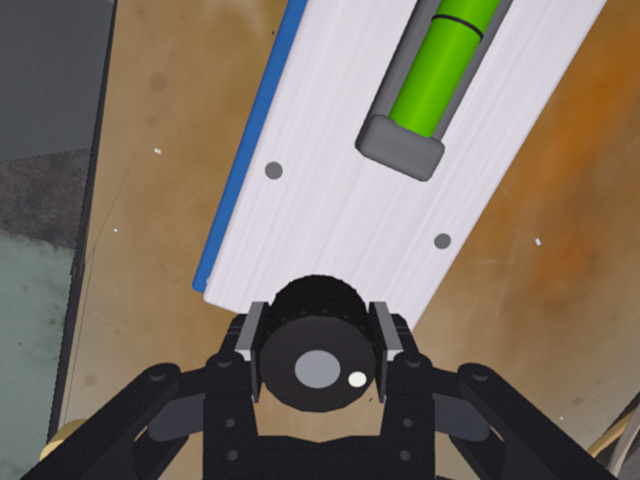

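View pics/s7.png

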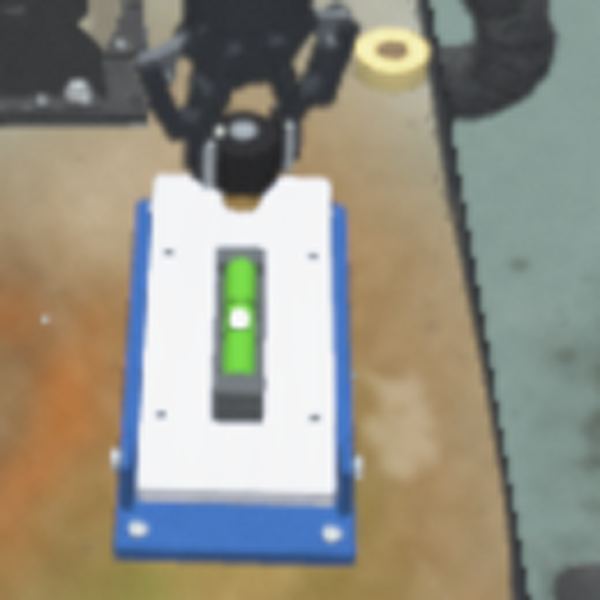

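In the side view the bubble (240,318) has moved towards the knob and is near centre. I need better resolution, so I'll try the top camera.

```bash
python3 - <<'E'
from h import *
T=cams.get_image("top");cv2.imwrite("pics/t7.png",T)
cv2.imwrite("pics/t7c.png",cv2.resize(T[235:280,220:320],(800,360),interpolation=cv2.INTER_CUBIC))
E
```

```text
(no output)
```

View pics/t7c.png

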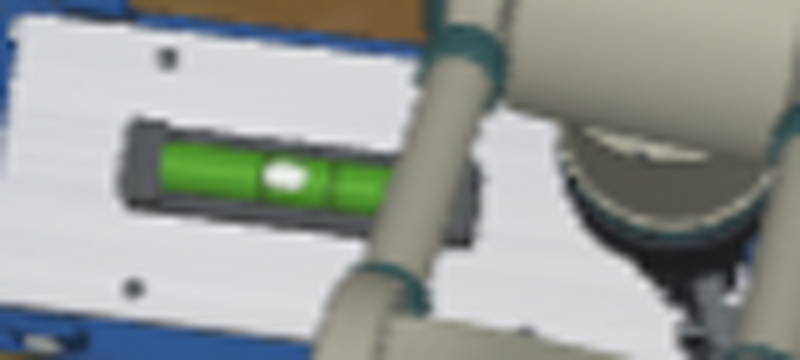

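In the top crop the lines are at columns 261 and 331, with midpoint 296 and 2.92 px/mm. The bubble is at 286, which is −3.4 mm, so it needs about 0.17 rad more clockwise.

```bash
python3 -m creep '[[0,0,0.0003,0,0,-0.085,-1],[0,0,0.0003,0,0,-0.085,-1],[0,0,0,0,0,0,-1],[0,0,0,0,0,0,-1],[0,0,0,0,0,0,-1],[0,0,0,0,0,0,-1]]'
python3 - <<'E'
from h import *
T=cams.get_image("top");S=cams.get_image("side");W=cams.get_image("wrist")
a=cv2.resize(T[235:280,220:320],(800,360),interpolation=cv2.INTER_CUBIC)
b=np.hstack([cv2.resize(S[180:350,310:440],(184,240)),cv2.resize(W,(320,240)),cv2.resize(S[265:305,325:358],(296,240),interpolation=2)])
cv2.imwrite("pics/t8c.png",np.vstack([a,b]))
m=cv2.inRange(cv2.cvtColor(a,cv2.COLOR_BGR2HSV),(0,0,190),(180,70,255));m[:140]=0;m[215:]=0;m[:,:170]=0;m[:,370:]=0
n,l,st,ce=cv2.connectedComponentsWithStats(m);print([(ce[i].round(1),st[i].tolist()) for i in range(1,n) if st[i,4]>100])
E
```

```text
clock: 10.7
position: [0.4957, -0.0053, 0.0633]
ee_rot: [0.002, 0.641, 0.767, 0.0]
contact_force: [-3.3, -3.3, 11.0]
width: 0.0429
[(array([347.1, 141.8]), [307, 140, 63, 8, 218]), (array([294.6, 176.7]), [273, 166, 44, 24, 830])]
```

View pics/t8c.png

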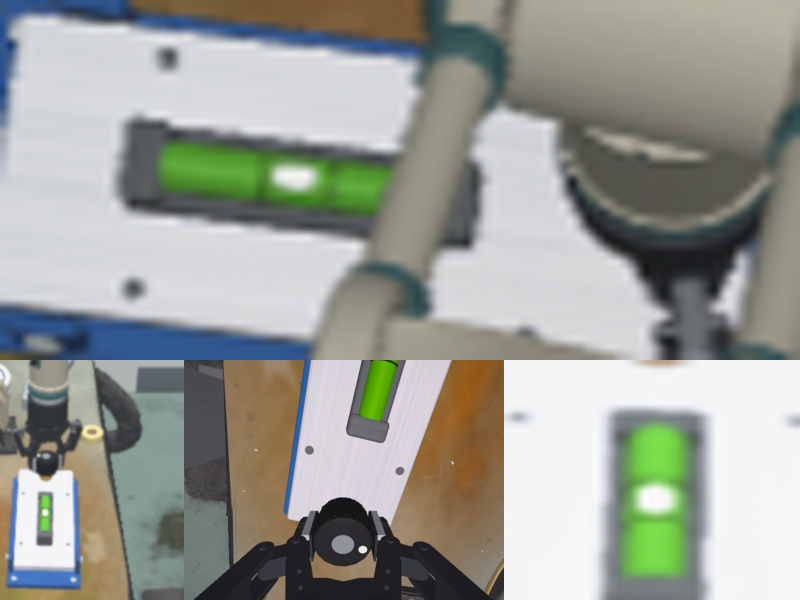

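The bubble is at 294.6 against the midpoint 296, so it is centred within 0.5 mm. To verify the foot is seated, I'll press 1 mm further. The bubble must stay and the force should rise about 0.45 N.

```bash
python3 -m creep '[[0,0,-0.001,0,0,0,-1],[0,0,0,0,0,0,-1],[0,0,0,0,0,0,-1],[0,0,0,0,0,0,-1],[0,0,0,0,0,0,-1],[0,0,0,0,0,0,-1]]'
python3 - <<'E'
from h import *
T=cams.get_image("top")
a=cv2.resize(T[235:280,220:320],(800,360),interpolation=cv2.INTER_CUBIC);cv2.imwrite("pics/t9c.png",cv2.resize(T[190:330,130:480],None,fx=2.2,fy=2.2))
m=cv2.inRange(cv2.cvtColor(a,cv2.COLOR_BGR2HSV),(0,0,190),(180,70,255));m[:150]=0;m[215:]=0;m[:,:170]=0;m[:,370:]=0
n,l,st,ce=cv2.connectedComponentsWithStats(m);print([(ce[i].round(1),st[i].tolist()) for i in range(1,n) if st[i,4]>100])
print(manip.get_state()["moment"])
E
```

```text
clock: 11.6
position: [0.4957, -0.0053, 0.0624]
ee_rot: [0.002, 0.641, 0.767, 0.0]
contact_force: [-2.9, -2.8, 10.0]
width: 0.0426
[(array([293.7, 176.9]), [273, 166, 43, 24, 794])]
[-0.20926565  0.09918665 -0.10727533]
```

View pics/t9c.png

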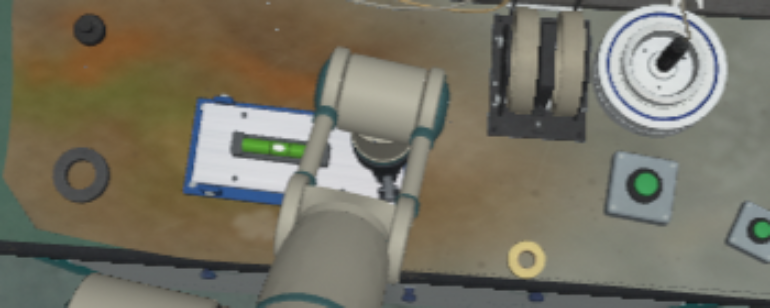

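The TCP dropped 12.3 mm in all, and the table takes 7 mm of that to reach level, so the knob has sunk about 5 mm. The bubble stayed put during the extra press, so the foot is seated. The tape, ring and weight are where they were. Handing in.

```bash
python3 -c "
from rig import sign_off
print(sign_off())"
```

```text
the job is handed in; nothing more can be done
None
```

I logged the stand as found, levelled it, and handed the job in at about 11.7 s with the knob still gripped and pressed.

- **Log button:** I pressed the larger box's green button to its hard stop and let it go before touching the stand. The force rose to 24 N at z = 0.0497 and vanished between 0.0552 and 0.0569, which matches a full 6 mm stroke.
- **Levelling:** I gripped the knob at 60 N, pressed it down and turned it 0.77 rad clockwise while pressed.
- **Bubble:** The top camera put it about 0.5 mm from the middle before the last extra press and about 0.8 mm towards the hinge after it. That is inside the ±4 mm the lines allow.
- **Foot seating:** Pressing 1 mm further moved the bubble only about 0.3 mm, within measuring error. From the height drop, the knob has sunk about 5 mm into its spring.
- **Loose things:** The tape, ring and weight looked in their places in the last top view; I did not measure them again.

**Check that disagreed:** during that extra 1 mm press the measured force fell from 11.0 to 10.0 N, where I expected a rise of about 0.45 N. I put this down to sensor noise. I therefore rely on the bubble staying put and the height drop for the seating. About 3 N of sideways force on each axis also remained in the grip.

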